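# Hold a spring clip open over a trim card's edge

## Robot

A 6-joint arm with a two-finger parallel gripper is mounted at the origin on a cart in front of the work surface, level with it; the furniture and walls round the work are solid. World frame = base frame: x ahead of the robot, y to its left, z up, the work surface at z = 0. Lengths are in m, angles in rad, forces in N, time in s.
With the tool pointing down it reaches from about 0.3 to 0.875 m from the base axis. Payload 6.4 kg.
Tool frame: the origin (TCP) lies midway between the tips of the shut fingers; the grasp point (between the pads) lies 19 mm behind it; z points along the fingers, y is the line along which they close (so a half turn about z gives the same grasp; the last joint's range is limited). The gripper opens to 85 mm and grips with 20 to 120 N. Pads are 22 mm wide; open, the fingers measure 114 mm over their backs; the gripper's body (76 mm by 85 mm) begins 54 mm behind the grasp point. The pads swing forward as they close: fully open they stand 13 mm farther back than shut.
Start: joints at [1.005, 0.181, 1.607, -0, 1.354, -0.206], TCP at [0.202, 0.538, 0.2] pointing down, gripper open.
Joint ranges: [-2.99, 2.99], [-0.89, 2.07], [0.3, 2.58], [-1.14, 4.28], [0, 2.63], [-3.12, 3.12]. Speed limits (rad/s): [2.57, 2.57, 3.01, 3.14, 3.14, 3.14].

## Interface

Orientations are given as a 3x3 rotation matrix whose columns are the frame's x, y, z axes.
In Python, from station import manip, cams, sensors, close_job gives the robot as it stands (manip), with the cameras (cams), the readings (sensors) and the job as plain functions.
- The arm moves only by the tool move_tool, called after "Request:" by a JSON object that holds its "name" and its "arguments". Schema: {"type":"object","properties":{"segments":{"type":"string"},"squeeze":{"type":"number"},"only":{"type":"string"},"quiet":{"type":"boolean"},"lines":{"type":"string"}},"required":["segments"],"additionalProperties":false}. segments is a string of 1 to 10 rows, parted by semicolons, with the numbers parted by commas; each row has 5 numbers: the finger opening in m, then dx, dy, dz in shares of the most that a row can go, 1 being 50 mm, then a turn about the tool's z in shares of 2 rad (1.0 is 2 rad); each row shifts and turns the commanded pose from where the row before left it, along the tool's axes as they then stand; what a row does not reach is not made up. A row lasts 1/10 s, in which the tool goes at most 0.05 m and 0.15 rad, less where a joint would pass 70% of its speed; a pose out of reach is approached as far as the arm can. The fingers move at their own pace and stop on an object; squeeze is the grip in N (left out, the last holds). Time passes only in rows, so rows that do not move let the fingers close. The tool returns the time, the measured TCP pose, the force, the opening and the grip force at its end. only (a regular expression) keeps the lines of the reply that match it, lines (a string "A,B") keeps lines A to B, and quiet returns only ok. No shift or turn number may pass 1 either way. Input that does not fit is refused with a message, and nothing moves.
- sensors.observe(): the state, without advancing time (a new reading comes with each control period).
- cams.camera(name): name is "scene" or "top" or "wrist"; returns a dict with "frame" (420x560x3 uint8, red, green, blue), "fx", "fy", "cx", "cy" (pixels), "k1" (the pictures are not rectified: a ray, as slopes to the right and down, at radius r is drawn at 1 + k1 r^2 times it, then the intrinsics apply), "eye" and "rotation" of the camera in the world. Camera axes: x right, y up, looking along -z (the intrinsics and any distortion apply to the point x, -y, -z); pixel columns grow to the right and rows downward; lengths in m; the calibration is good to about 2 mm. A picture is of the moment at which its call begins. There is no depth.
- close_job(): hands the job in; it is judged then, once.
The state is a dict: "clock": time; "joint_pos": joint angles; "qvel": joint speeds; "effort": joint torques, N m; "eef_pos": TCP position; "tcp_rot": TCP orientation; "force": force on the tool from outside, world axes, zero at the start; "torque": the same for the moment, N m; "width": finger opening in m; "gripper_force": force on a finger pad.
Only numpy, scipy, OpenCV 4.12 (cv2) and the standard library are available. Lean on these libraries where they do the work, as an engineer would, in place of code of your own. Each camera call takes 0.05 s, during which the arm holds its last target. There are 200 camera calls.

## Task

Take the black edge guard off the top of the upright trim card and lay it down in the tool tray, without dropping it. Then pick up the spring clip from its little rail by squeezing its two handles fully together, and hold it, still squeezed and gaping, over the middle of the card's top edge, so that one jaw hangs on each side with the edge well inside the mouth and the clip touching the card nowhere. Finish while holding it like that; leave the tools and caps lying around where they are.

Things in the scene. Friction and masses are not known exactly. Their poses are not given: they have to be found in the camera images.
- card_stand: Fixed holder with the trim card: a steel foot 56 x 110 x 12 mm, two aluminium bars, and upright between them a brown card 6 mm thick, 130 mm wide. Origin: centre of the foot's underside. x = across the card (its thickness), y = along the card's width, z up. The card's plane is x = 0, its top edge is 120 mm above the origin. It stands in the rear part of the tray.
- card_top (a point): Middle of the card's top edge (120 mm above the origin of card_stand); axes as card_stand.
- guard: Black plastic edge guard: upside-down U channel 18 (x) x 120 (y) x 24 mm high, walls 4 mm, slot 10 mm wide and 18 mm deep, 60 g, slipped loosely over the card's top edge, its roof resting on the edge. Lifts straight up. Origin: centre of its underside (level of its two lips), so its top is 24 mm above it. Axes as card_stand's.
- clip_rail: Fixed low rail for the clip: steel plate 64 x 60 x 8 mm with a thin upright fin, 2 mm thick (x), 50 mm long (y), its top 24 mm above the tray. Origin: centre of the plate's underside. In the front left bay of the tray. The bay to its right (x 0.35 to 0.54, y -0.16 to 0.04 m, floor at z = 0) is flat and empty; ridges between bays are 25 mm high.
- clip: Steel spring clip upright on the rail: jaws down on its plate, fin loosely between them, two black-sleeved handles up; 100 g, 24 mm wide along y. Origin: between the jaw tips, at their underside. x = line along which handles are squeezed and jaws spread, y = hinge axis, z up. Hinge pin 45 mm above the origin. The frame rides on the -x half, so it tilts by half the joint value as the clip opens.
- clip_grip (a point): Place to squeeze: midway between the handles, 79 mm above the clip's origin (sleeves reach from about 60 to 98 mm). Relaxed, the handles flare upward in a V, 45 mm across outside at this height, 57 mm at the top; squeezed to the stop their outsides are parallel, 30 mm apart.
- clip_jaw (a joint): Opening of the clip, rad: 0 = relaxed (rubber jaw tips 5 mm apart), 0.55 = handles squeezed to the stop (tips about 29 mm apart; the mouth narrows toward the hinge, 40 mm above the tips). A spring closes it; the squeeze takes about 5 N at first and about 13 N at the stop. More grip does no harm.
- jaw_tip_1 (a point): Inner face of the rubber tip of the clip's jaw on its -x side, 2 mm above the jaw's end.
- jaw_tip_2 (a point): The same on the clip's other jaw, on its +x side.
- driver_grey: Loose grey screwdriver, 148 mm long, lying left of the card. Leave it alone. Origin: centre of its underside.
- cream_cap: Loose yellowed cap with a stud, 56 mm across, 28 mm high, at the front part's left end. Leave it alone. Origin: centre of its underside.
- cap_b: Loose black threaded cap, 54 mm across, 19 mm high, behind the card. Leave it alone. Origin: centre of its underside.

How it is judged:
On the way, in this order (a step that is already met when the one before it is completed fails the run):
1. the edge guard is off the card, laid in the tray and let go (height (world z) of guard below 0.03 m and horizontal distance between guard and card_top above 0.045 m and linear speed of guard below 0.03 m/s and contact force between the fingers and guard below 0.2 N), for 0.2 s.
2. the clip is squeezed open and lifted off its rail (value of joint clip_jaw above 0.3 rad and height (world z) of clip above 0.04 m and contact force between the fingers and clip above 2 N), for 0.2 s.
At the end, for the whole second after the job is handed in: Clip held in the fingers, still, opened over 0.4 rad, not touching the card; its jaw tips hang on opposite sides, each over 5 mm from the card's mid-plane, 8 mm or more below the top edge, within 35 mm of its middle. Guard let go, at rest in the tray, over 45 mm from the card's middle (all of step 1 and value of joint clip_jaw above 0.4 rad and ((x of jaw_tip_1 in the frame of card_stand below -0.005 m and x of jaw_tip_2 in the frame of card_stand above 0.005 m) or (x of jaw_tip_2 in the frame of card_stand below -0.005 m and x of jaw_tip_1 in the frame of card_stand above 0.005 m)) and z of each of jaw_tip_1, jaw_tip_2 in the frame of card_stand below 0.112 m and y of jaw_tip_1 in the frame of card_stand between -0.035 and 0.035 m and y of jaw_tip_2 in the frame of card_stand between -0.035 and 0.035 m and contact force between clip and card_stand below 0.5 N and contact force between the fingers and clip above 2 N and linear speed of clip below 0.03 m/s); the arm keeps its last pose, push and grip.
It fails at once if driver grey is shifted by more than 20 mm (distance of driver_grey from where it was at the start of the episode above 0.02 m).
It fails at once if cream cap is shifted by more than 20 mm (distance of cream_cap from where it was at the start of the episode above 0.02 m).
It fails at once if cap b is shifted by more than 20 mm (distance of cap_b from where it was at the start of the episode above 0.02 m).
It fails at once if the edge guard is dropped (falls free, faster than 0.9 m/s) (linear speed of guard above 0.9 m/s and contact force between the fingers and guard below 0.05 N).
It fails at once if the clip is dropped (falls free, faster than 0.9 m/s) (linear speed of clip above 0.9 m/s and contact force between the fingers and clip below 0.05 N).
It also fails if it takes over 54 s, if anything falls off the work surface, if the arm or the gripper's body presses on something with over 40 N, if the wrist force passes 120 N, or if a joint passes its speed limit or range.

## Working session

There is one attempt and no reset: what is moved stays moved. The work goes in short steps, Python scripts to look and compute and a tool call to move; the robot and the scene stay as the last step left them, time stands still between calls to the robot, and variables do not carry over. Pictures are saved under pics/ and viewed, at most 10 in all, crops included, and the job is handed in when it is done.

```bash
ls; mkdir -p pics; python3 - <<'E'
from station import manip, cams, sensors, close_job
import cv2,numpy as np
for n in ["scene","top"]:
    c=cams.camera(n); np.savez(f"pics/{n}0.npz",**c); cv2.imwrite(f"pics/{n}0.png",c["frame"][:,:,::-1])
    print(n,c["fx"],c["cx"],c["cy"],c["k1"],c["eye"],np.round(c["rotation"],3).tolist())
s=sensors.observe();print(s["clock"],s["eef_pos"],s["tcp_rot"],s["width"])
E
```

```text
pics
station.py
scene 501.2750707073968 277.3436363686341 208.76987409914042 -0.1104296257809823 [0.22090633 1.03160404 0.82617937] [[-0.895, 0.292, -0.338], [-0.447, -0.569, 0.69], [0.009, 0.769, 0.64]]
top 426.4134890380823 275.6878773192333 207.17542660573935 0.04034441797094467 [0.41936768 0.22339454 1.02555356] [[-0.005, 0.98, -0.2], [-1.0, -0.004, 0.005], [0.005, 0.2, 0.98]]
0.1 [0.20212141 0.53771763 0.1992743 ] [[-9.35960323e-01  3.52104351e-01 -8.94617852e-04]
 [ 3.52105294e-01  9.35959450e-01 -1.33040186e-03]
 [ 3.68885748e-04 -1.56020304e-03 -9.99998715e-01]] 0.08527828872732665
```

View pics/scene0.png

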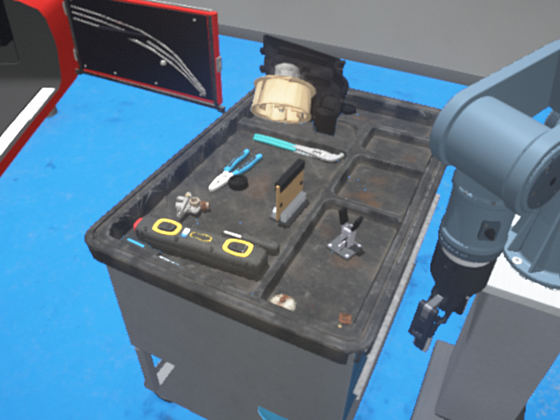

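View pics/top0.png

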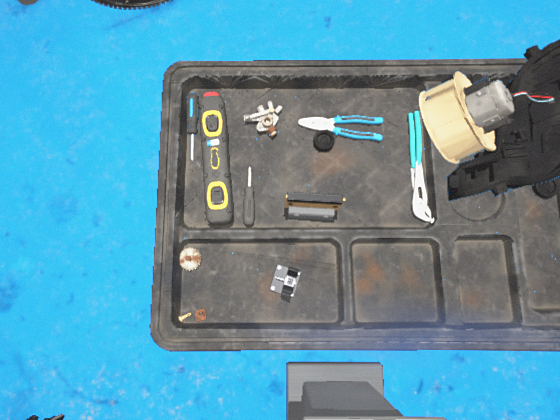

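The scene view shows the guard on the card near (290,175) and the clip near (345,230). The top view shows the guard near (316,198), the foot near (311,214) and the clip near (287,282). I'll zoom in on both.

```bash
cat > h.py <<'E'
import numpy as np,cv2
def load(n): return dict(np.load(n))
def KD(c): return np.array([[c["fx"],0,c["cx"]],[0,c["fy"],c["cy"]],[0,0,1]],float)
def ray(c,uv):
    p=(np.array(uv,float)-[c["cx"],c["cy"]])/[c["fx"],c["fy"]]
    rd=np.hypot(*p); r=rd
    for _ in range(30): r=rd/(1+c["k1"]*r*r)
    p=p*(r/rd if rd>0 else 1)
    d=c["rotation"]@np.array([p[0],-p[1],-1.]); return c["eye"],d/np.linalg.norm(d)
def onz(c,uv,z):
    e,d=ray(c,uv); return e+d*(z-e[2])/d[2]
def two(c1,u1,c2,u2):
    (a,d),(b,f)=ray(c1,u1),ray(c2,u2)
    s=np.linalg.lstsq(np.c_[d,-f],b-a,rcond=None)[0]
    p,q=a+s[0]*d,b+s[1]*f
    return (p+q)/2,np.linalg.norm(p-q)
def proj(c,P):
    q=c["rotation"].T@(np.array(P)-c["eye"]); p=np.array([q[0],-q[1]])/-q[2]
    p=p*(1+c["k1"]*(p@p)); return p*[c["fx"],c["fy"]]+[c["cx"],c["cy"]]
E
python3 - <<'E'
from h import *
S=load("pics/scene0.npz")["frame"];T=load("pics/top0.npz")["frame"]
z=lambda f,x,y:cv2.resize(f[y:y+75,x:x+100,::-1],(400,300),interpolation=cv2.INTER_CUBIC)
im=np.vstack([np.hstack([z(S,250,150),z(T,270,170)]),np.hstack([z(S,300,195),z(T,240,245)])])
cv2.imwrite("pics/zoom.png",im)
E
```

```text
(no output)
```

View pics/zoom.png

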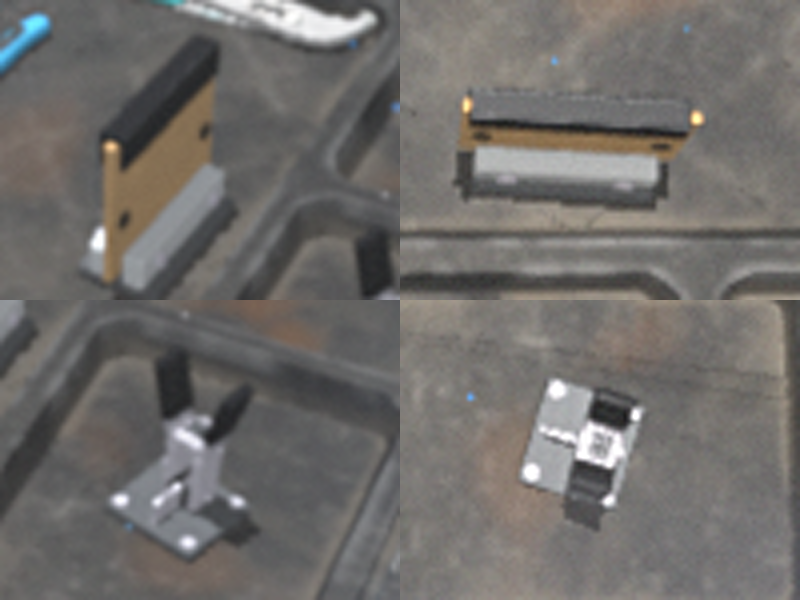

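The zoom shows the guard roof's four corners in both views, and the clip with its far handle up and its near handle down in the top view. Now I triangulate.

```bash
python3 - <<'E'
from h import *
S=load("pics/scene0.npz");T=load("pics/top0.npz")
zs=lambda x,y,X,Y,ox,oy:((x-ox)/4+X-.4,(y-oy)/4+Y-.4)
A=[((470,90),(103,135)),((472,122),(121,147)),((692,103),(198,37)),((690,134),(217,45))]
for t,s in A:
    p,e=two(T,zs(*t,270,170,400,0),S,zs(*s,250,150,0,0)); print("guard",p.round(4),round(e,4), onz(T,zs(*t,270,170,400,0),.126).round(4))
for t in [(556,388),(636,412),(531,470),(608,498)]: print("screw",onz(T,zs(*t,240,245,400,300),.009).round(4))
for s in [(120,499),(187,543),(238,500)]: print("screwS",onz(S,zs(*s,300,195,0,300),.009).round(4))
for t,s in [((614,393),(172,352)),((585,515),(240,388))]:
    p,e=two(T,zs(*t,240,245,400,300),S,zs(*s,300,195,0,300)); print("handle",p.round(4),round(e,4))
for u in [(323,142),(190,258),(249,200)]: print(onz(T,u,.015).round(3))
E
```

```text
guard [0.637  0.1936 0.1243] 0.0009 [0.6361 0.1935 0.126 ]
guard [0.6227 0.1932 0.1194] 0.0059 [0.6183 0.1926 0.126 ]
guard [0.6303 0.0731 0.1225] 0.0023 [0.6284 0.0734 0.126 ]
guard [0.6147 0.0752 0.1222] 0.0055 [0.6112 0.0751 0.126 ]
screw [0.4833 0.2116 0.009 ]
screw [0.4691 0.1645 0.009 ]
screw [0.4359 0.2265 0.009 ]
screw [0.4196 0.1817 0.009 ]
screwS [0.4848 0.2109 0.009 ]
screwS [0.4365 0.2273 0.009 ]
screwS [0.4222 0.18   0.009 ]
handle [0.4737 0.1814 0.1041] 0.0018
handle [0.4183 0.2    0.1116] 0.0152
[0.791 0.099 0.015]
[0.504 0.42  0.015]
[0.644 0.282 0.015]
```

Careful with the scale: shifts go in shares of 50 mm and turns go in shares of 2 rad. That gives: -0.005 m is -0.1, 0.141 rad / 2 = 0.0705.

Request:
{"name": "move_tool", "arguments": {"segments": "0.085,0,0,-0.1,0.0705;0.085,0,0,-0.1,0.0705;0.085,0,0,-0.1,0.0705;0.085,0,0,-0.1,0.0705;0.085,0,0,-0.1,0.0705;0.085,0,0,-0.1,0.0705;0.085,0,0,-0.1,0.0705;0.085,0,0,-0.1,0.0705;0.085,0,0,0,0.0705"}}

```text
clock: 1.0
eef_pos: [0.2025, 0.5383, 0.2404]
tcp_rot: [[0.064, 0.998, 0.0], [0.998, -0.064, 0.0], [0.0, 0.0, -1.0]]
force: [0.2, -0.5, 0.8]
width: 0.0849
gripper_force: 0.0
```

Request:
{"name": "move_tool", "arguments": {"segments": "0.085,-0.6,0.7,0,0;0.085,-0.6,0.7,0,0;0.085,-0.6,0.7,0,0;0.085,-0.6,0.7,0,0;0.085,-0.6,0.7,0,0;0.085,-0.6,0.7,0,0;0.085,-0.6,0.7,0,0;0.085,-0.6,0.7,0,0;0.085,-0.6,0.7,0,0;0.085,0,0,0,0"}}

```text
clock: 2.0
eef_pos: [0.5045, 0.2461, 0.2394]
tcp_rot: [[0.064, 0.998, 0.0], [0.998, -0.064, -0.002], [-0.002, 0.001, -1.0]]
force: [0.1, -0.6, -0.3]
width: 0.085
gripper_force: 0.0
```

To row units: 0.04 m is 0.8, -0.038 m is -0.76.

```bash
cat > snap.py <<'E'
import sys
from station import manip, cams, sensors, close_job
from h import *
n=sys.argv[1]; c=cams.camera("wrist"); np.savez(f"pics/{n}.npz",**c); cv2.imwrite(f"pics/{n}.png",c["frame"][:,:,::-1])
print(c["eye"].round(3),c["rotation"].round(2).tolist(),c["fx"],c["k1"])
for k,P in dict(guard=(.624,.133,.126),clip=(.448,.191,.106)).items(): print(k,proj(c,P).round(0))
E
python3 snap.py w1
```

```text
[0.509 0.317 0.414] [[1.0, 0.06, 0.02], [-0.06, 0.96, 0.28], [-0.0, -0.28, 0.96]] 290.42714099870636 -0.0555876179979739
guard [393. 285.]
clip [235. 241.]
```

Request:
{"name": "move_tool", "arguments": {"segments": "0.085,-0.7,0.7,0,0;0.085,-0.7,0.7,0,0;0.085,-0.76,0.8,0,0;0.085,0,0,0,0"}}

```text
clock: 2.45
eef_pos: [0.6035, 0.1365, 0.2393]
tcp_rot: [[0.062, 0.998, 0.0], [0.998, -0.062, -0.001], [-0.001, 0.0, -1.0]]
force: [-0.2, 0.7, -0.3]
width: 0.0849
gripper_force: 0.0
```

```bash
python3 snap.py w2
python3 -c "
import cv2,numpy as np
a,b=[cv2.resize(cv2.imread(f'pics/w{i}.png'),(400,300)) for i in (1,2)]
cv2.imwrite('pics/w12.png',np.hstack([a,b]))"
```

```text
[0.608 0.207 0.414] [[1.0, 0.06, 0.02], [-0.06, 0.96, 0.28], [-0.0, -0.28, 0.96]] 290.42714099870636 -0.0555876179979739
guard [302. 197.]
clip [132. 150.]
```

View pics/w12.png

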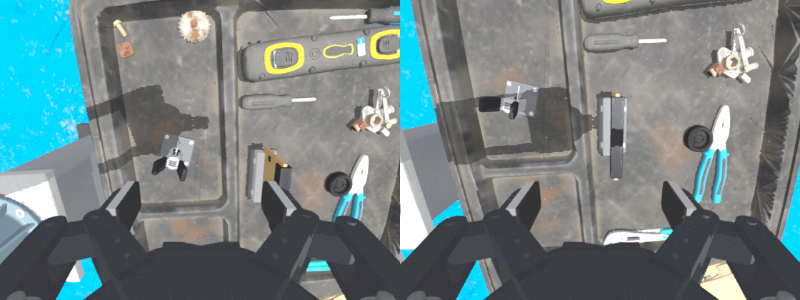

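The wrist pair shows the clip (about (170,165) in the left half) and the guard strip (about (615,140) in the right half) close to where I predicted. I'll zoom in for an accurate fix.

```bash
python3 - <<'E'
from h import *
z=lambda n,x,y,w,h,s:cv2.resize(cv2.imread(f"pics/{n}.png")[y:y+h,x:x+w],(w*s,h*s),interpolation=cv2.INTER_CUBIC)
g=z("w2",262,120,80,150,4)          # 320x600
a=z("w1",195,175,96,60,5); b=z("w2",100,105,96,60,5)  # 480x300
cv2.imwrite("pics/z2.png",np.hstack([g,np.vstack([a,b])]))
E
```

```text
(no output)
```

View pics/z2.png

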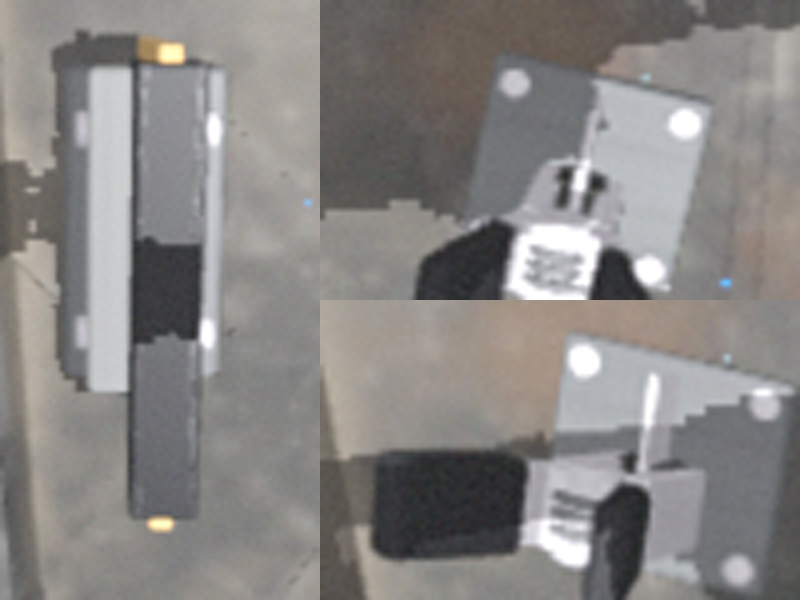

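```bash
python3 - <<'E'
from h import *
S=load("pics/scene0.npz");T=load("pics/top0.npz");W=load("pics/w1.npz");V=load("pics/w2.npz")
zg=lambda x,y:(262+x/4-.4,120+y/4-.4)
za=lambda x,y:(195+(x-320)/5-.4,175+y/5-.4)
zb=lambda x,y:(100+(x-320)/5-.4,105+(y-300)/5-.4)
zt=lambda x,y,X,Y,ox,oy:((x-ox)/4+X-.4,(y-oy)/4+Y-.4)
for n,a,b in [("NW",(136,65),(472,122)),("NE",(207,65),(470,90)),("SW",(130,517),(690,134)),("SE",(199,517),(692,103))]:
    p,e=two(V,zg(*a),T,zt(*b,270,170,400,0));print(n,p.round(4),round(e,4),onz(V,zg(*a),.126).round(4))
print("ctr",onz(V,zg(168,291),.126))
for a,b in [((W,za(555,262)),(V,zb(570,515))),((V,zb(570,515)),(T,zt(600,445,240,245,400,300))),((W,za(555,262)),(T,zt(600,445,240,245,400,300)))]:
    p,e=two(*a,*b);print("hinge",p.round(4),round(e,4))
print("handle-x",*two(V,zb(375,505),T,zt(585,515,240,245,400,300)))
print("screws w1",*[onz(W,za(*q),.009).round(4) for q in [(515,83),(686,122),(650,270)]])
print("screws w2",*[onz(V,zb(*q),.009).round(4) for q in [(584,360),(765,405),(738,571)]])
print("fin far end",onz(W,za(600,85),.024),onz(V,zb(654,376),.024))
E
```

```text
NW [0.6216 0.193  0.1113] 0.0018 [0.6208 0.1945 0.126 ]
NE [0.6394 0.1929 0.1125] 0.0002 [0.638  0.1935 0.126 ]
SW [0.6131 0.0738 0.1197] 0.0012 [0.6134 0.0762 0.126 ]
SE [0.6318 0.0712 0.1162] 0.0024 [0.632  0.0751 0.126 ]
ctr [0.62618564 0.13799439 0.126     ]
hinge [0.4487 0.1907 0.0625] 0.0026
hinge [0.4484 0.189  0.0641] 0.0019
hinge [0.4484 0.1878 0.0522] 0.0009
handle-x [0.41070597 0.19682347 0.08125541] 0.0007354120367021636
screws w1 [0.4348 0.2276 0.009 ] [0.4828 0.2129 0.009 ] [0.4686 0.1684 0.009 ]
screws w2 [0.4343 0.2281 0.009 ] [0.4822 0.2126 0.009 ] [0.4682 0.1686 0.009 ]
fin far end [0.46088234 0.22879935 0.024     ] [0.45865254 0.22185016 0.024     ]
```

To row units: 0.04 m is 0.8, 0.0225 m is 0.45.

Request:
{"name": "move_tool", "arguments": {"segments": "0.085,0,0.45,0.4,0;0.085,0,0,0.8,0;0.085,0,0,0.7,0;0.085,0,0,0.5,0;0.085,0,0,0.24,0;0.085,0,0,0,0"}}

```text
clock: 3.1
eef_pos: [0.6214, 0.1403, 0.1062]
tcp_rot: [[0.056, 0.998, -0.004], [0.998, -0.056, 0.0], [-0.0, -0.004, -1.0]]
force: [1.4, -0.2, 0.2]
width: 0.085
gripper_force: 0.0
```

```bash
python3 - <<'E'
from station import manip, cams, sensors, close_job
import cv2
a=[cams.camera(n)["frame"][...,::-1] for n in ("scene","wrist")]
cv2.imwrite("pics/p1.png",cv2.hconcat([cv2.resize(a[0][140:260,220:380],(400,300)),cv2.resize(a[1],(400,300))]))
E
```

```text
(no output)
```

View pics/p1.png

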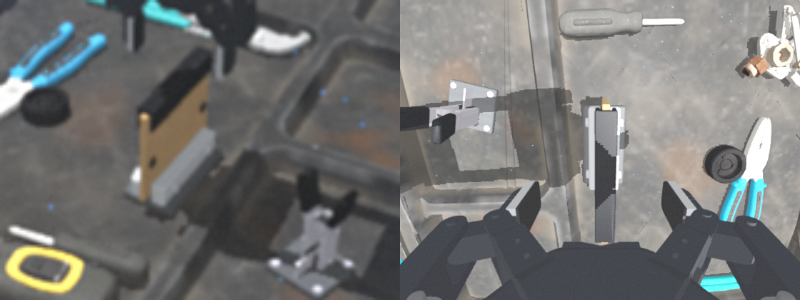

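The fingers straddle the guard: tips at (520,205) and (680,205), guard at x≈606 in the wrist half, so it is about centred. I'll nudge +4 mm and close.

To row units: -0.005 m is -0.1, 0.004 m is 0.08.

Request:
{"name": "move_tool", "arguments": {"segments": "0.085,-0.1,0.08,0,0;0.05,0,0,0,0;0.03,0,0,0,0;0.01,0,0,0,0;0.01,0,0,0,0;0.01,0,0,0,0;0.01,0,0,0,0", "squeeze": 40}}

```text
clock: 3.9
eef_pos: [0.6274, 0.1334, 0.108]
tcp_rot: [[0.058, 0.998, -0.0], [0.998, -0.058, -0.0], [-0.0, -0.0, -1.0]]
force: [0.3, -0.1, 0.3]
width: 0.0099
gripper_force: 0.0
```

To row units: -0.02 m is -0.4, -0.01 m is -0.2.

Request:
{"name": "move_tool", "arguments": {"segments": "0.01,0,0,0,0;0.01,0,0,-0.2,0;0.01,0,0,-0.4,0;0.01,0,0,-0.4,0;0.01,0,0,0,0", "squeeze": 40}}

```text
clock: 4.4
eef_pos: [0.63, 0.1336, 0.1624]
tcp_rot: [[0.058, 0.998, 0.007], [0.998, -0.058, 0.0], [0.001, 0.007, -1.0]]
force: [0.6, 0.1, 0.9]
width: 0.0097
gripper_force: 0.0
```

No contact: the width reached 10 mm. I'll look again and measure the guard's height before retrying.

```bash
python3 - <<'E'
from station import manip, cams, sensors, close_job
from h import *
z=lambda f,x,y,w,h,s:cv2.resize(f[y:y+h,x:x+w,::-1],(w*s,h*s),interpolation=cv2.INTER_CUBIC)
d={n:cams.camera(n) for n in ("scene","top","wrist")}
for n,c in d.items(): np.savez(f"pics/{n}3.npz",**c)
a=z(d["scene"]["frame"],240,130,100,75,4);b=z(d["top"]["frame"],270,170,100,75,4)
c=z(d["wrist"]["frame"],200,130,200,150,4)[:, :]
c=cv2.resize(c,(800,600))[150:450] if 0 else cv2.resize(d["wrist"]["frame"][140:290,80:480,::-1],(800,300))
cv2.imwrite("pics/p2.png",np.vstack([np.hstack([a,b]),c])); print(sensors.observe()["eef_pos"])
E
```

```text
[0.62705287 0.13344732 0.15755223]
```

View pics/p2.png

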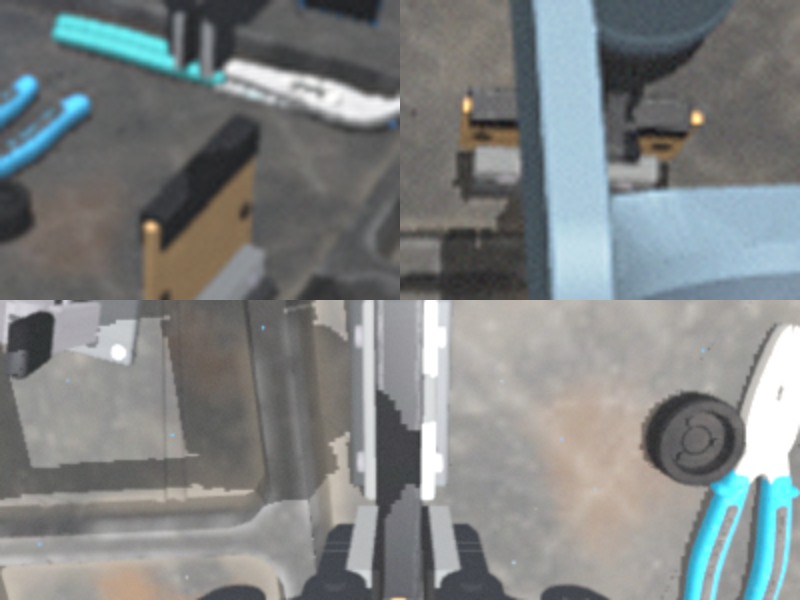

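```bash
python3 - <<'E'
from h import *
S=load("pics/scene3.npz");T=load("pics/top3.npz");W=load("pics/wrist3.npz")
tcp=np.array([0.6270,0.1334,0.1575])
for z in (.1575,.126,.11,.095): 
    q=[.627,.1334,z]; s=proj(S,q); print(z,"sceneCrop",((s-[240,130])*4).round(0),"topcrop",((proj(T,q)-[270,170])*4).round(0),"wristcrop",((proj(W,q)-[80,140])*2).round(0))
zs=lambda x,y:(x/4+240-.4,y/4+130-.4)
V=load("pics/w2.npz");zg=lambda x,y:(262+x/4-.4,120+y/4-.4)
for n,s,v in [("NE",(143,213),(207,65)),("NW",(162,225),(136,65)),("SE",(238,114),(199,517)),("SW",(258,124),(130,517))]:
    p,e=two(S,zs(*s),V,zg(*v));print(n,p.round(4),round(e,4))
E
```

```text
0.1575 sceneCrop [203. 119.] topcrop [185.  91.] wristcrop [400. 193.]
0.126 sceneCrop [202. 163.] topcrop [180. 104.] wristcrop [401. 162.]
0.11 sceneCrop [201. 184.] topcrop [177. 111.] wristcrop [401. 149.]
0.095 sceneCrop [201. 204.] topcrop [174. 117.] wristcrop [401. 138.]
NE [0.6378 0.1933 0.1255] 0.0005
NW [0.6225 0.1951 0.1231] 0.0033
SE [0.6316 0.0746 0.1255] 0.001
SW [0.6147 0.0768 0.1251] 0.0031
```

```bash
python3 - <<'E'
from h import *
from station import manip, cams, sensors, close_job
S=load("pics/scene3.npz");W=load("pics/wrist3.npz")
for s in [(193,68),(196,74)]:
  for w in [(402,205),(402,212)]:
    print(two(S,(s[0]/4+240-.4,s[1]/4+130-.4),W,(w[0]/2+80,w[1]/2+140)))
print(sensors.observe()["eef_pos"],sensors.observe()["joint_pos"])
E
```

```text
(array([0.62851161, 0.14838556, 0.20251177]), np.float64(0.00032277867782652485))
(array([0.62881594, 0.14648316, 0.20152773]), np.float64(0.0014208075681460491))
(array([0.62808266, 0.14579954, 0.19696378]), np.float64(0.00039423030985023935))
(array([0.62840156, 0.14380137, 0.19591536]), np.float64(0.0007499940195901246))
[0.62705287 0.13344732 0.15755223] [ 2.49072575e-02  3.62588077e-01  1.46939254e+00 -3.14121550e-05
  1.31023483e+00  8.28786547e-02]
```

The images put the fingertips about 15–20 mm behind the reported TCP, which explains the miss. The guard top is confirmed at 0.125. I'll go lower and retry.

To row units: 0.03 m is 0.6, 0.025 m is 0.5.

Request:
{"name": "move_tool", "arguments": {"segments": "0.085,0,0,0,0;0.085,0,0,0,0;0.085,0,0,0,0;0.085,0,0,0.6,0;0.085,0,0,0.5,0;0.085,0,0,0.25,0;0.085,0,0,0,0;0.01,0,0,0,0;0.01,0,0,0,0;0.01,0,0,0,0", "squeeze": 40}}

```text
clock: 5.55
eef_pos: [0.6285, 0.1335, 0.0922]
tcp_rot: [[0.058, 0.998, 0.003], [0.998, -0.058, 0.0], [0.0, 0.003, -1.0]]
force: [-0.3, 0.4, 0.1]
width: 0.0433
gripper_force: 0.0
```

Request:
{"name": "move_tool", "arguments": {"segments": "0.01,0,0,0,0;0.01,0,0,0,0;0.01,0,0,0,0;0.01,0,0,0,0"}}

```text
clock: 5.95
eef_pos: [0.628, 0.1335, 0.0915]
tcp_rot: [[0.058, 0.998, 0.001], [0.998, -0.058, 0.0], [0.0, 0.001, -1.0]]
force: [-1.5, -0.6, 6.2]
width: 0.0162
gripper_force: 39.3
```

To row units: -0.01 m is -0.2.

Request:
{"name": "move_tool", "arguments": {"segments": "0.01,0,0,-0.2,0;0.01,0,0,-0.2,0;0.01,0,0,-0.2,0;0.01,0,0,-0.2,0;0.01,0,0,-0.2,0;0.01,0,0,0,0;0.01,0,0,0,0;0.01,0,0,0,0"}}

```text
clock: 6.75
eef_pos: [0.627, 0.1334, 0.14]
tcp_rot: [[0.058, 0.998, -0.001], [0.998, -0.058, -0.0], [-0.0, -0.001, -1.0]]
force: [-0.5, -0.0, -1.4]
width: 0.0159
gripper_force: 39.1
```

```bash
python3 - <<'E'
from station import manip, cams, sensors, close_job
from h import *
d={n:cams.camera(n) for n in ("scene","wrist")}
for n,c in d.items(): np.savez(f"pics/{n}4.npz",**c)
a=cv2.resize(d["scene"]["frame"][120:220,230:330,::-1],(500,500),interpolation=cv2.INTER_CUBIC)
b=cv2.resize(d["wrist"]["frame"][100:350,200:350,::-1],(300,500))
cv2.imwrite("pics/p3.png",np.hstack([a,b])); print(sensors.observe()["eef_pos"])
E
```

```text
[0.62692907 0.13342222 0.13979814]
```

View pics/p3.png

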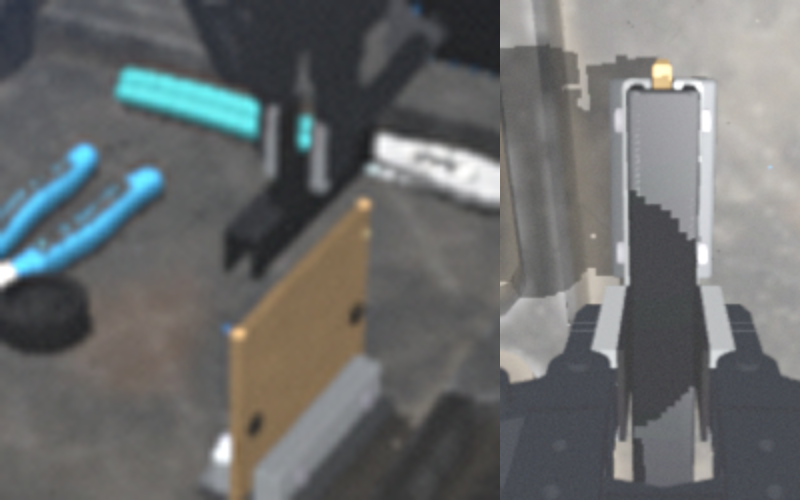

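The guard is off the card, gripped at its middle and level (scene crop: lip at (235,270), tips at (322,190), card top clear). Next I carry it to the empty bay.

To row units: -0.028 m is -0.56, -0.025 m is -0.5.

Request:
{"name": "move_tool", "arguments": {"segments": "0.01,-0.5,-0.42,0,0;0.01,-0.5,-0.42,0,0;0.01,-0.5,-0.42,0,0;0.01,-0.5,-0.42,0,0;0.01,-0.5,-0.42,0,0;0.01,-0.5,-0.42,0,0;0.01,-0.5,-0.42,0,0;0.01,-0.56,-0.46,0,0;0.01,0,0,0,0"}}

```text
clock: 7.75
eef_pos: [0.4435, -0.0613, 0.1401]
tcp_rot: [[0.061, 0.998, -0.002], [0.998, -0.061, -0.0], [-0.001, -0.002, -1.0]]
force: [0.7, 0.0, 0.2]
width: 0.0163
gripper_force: 39.2
```

Request:
{"name": "move_tool", "arguments": {"segments": "0.01,0,0,0.5,0;0.01,0,0,0.5,0;0.01,0,0,0.5,0;0.01,0,0,0.5,0;0.01,0,0,0.4,0;0.01,0,0,0.2,0;0.01,0,0,0.06,0;0.01,0,0,0,0;0.01,0,0,0,0"}}

```text
clock: 8.65
eef_pos: [0.4469, -0.0596, 0.0085]
tcp_rot: [[0.058, 0.998, 0.002], [0.998, -0.058, -0.001], [-0.001, 0.002, -1.0]]
force: [0.3, -0.3, -1.0]
width: 0.0161
gripper_force: 39.2
```

To row units: 0.004 m is 0.08.

Request:
{"name": "move_tool", "arguments": {"segments": "0.01,0,0,0.08,0;0.01,0,0,0.08,0;0.01,0,0,0,0;0.01,0,0,0,0"}}

```text
clock: 9.05
eef_pos: [0.4459, -0.0593, -0.0005]
tcp_rot: [[0.058, 0.998, -0.0], [0.998, -0.058, 0.0], [0.0, -0.0, -1.0]]
force: [0.7, -0.1, -0.5]
width: 0.0163
gripper_force: 39.2
```

To row units: 0.004 m is 0.08, 0.003 m is 0.06.

Request:
{"name": "move_tool", "arguments": {"segments": "0.01,0,0,0.08,0;0.01,0,0,0.06,0;0.01,0,0,0,0;0.01,0,0,0,0"}}

```text
clock: 9.45
eef_pos: [0.4458, -0.0593, -0.0076]
tcp_rot: [[0.058, 0.998, -0.0], [0.998, -0.058, 0.0], [0.0, -0.0, -1.0]]
force: [0.1, 0.3, -0.2]
width: 0.016
gripper_force: 39.2
```

To row units: 0.003 m is 0.06.

Request:
{"name": "move_tool", "arguments": {"segments": "0.01,0,0,0.06,0;0.01,0,0,0,0;0.01,0,0,0,0"}}

```text
clock: 9.75
eef_pos: [0.4459, -0.0593, -0.0105]
tcp_rot: [[0.058, 0.998, -0.0], [0.998, -0.058, 0.0], [0.0, -0.0, -1.0]]
force: [0.2, 0.1, -0.4]
width: 0.016
gripper_force: 39.2
```

Request:
{"name": "move_tool", "arguments": {"segments": "0.01,0,0,0.04,0;0.01,0,0,0,0;0.01,0,0,0,0"}}

```text
clock: 10.05
eef_pos: [0.4461, -0.0594, -0.0107]
tcp_rot: [[0.057, 0.998, -0.001], [0.998, -0.057, -0.0], [-0.0, -0.001, -1.0]]
force: [-8.5, 2.7, 25.2]
width: 0.0161
gripper_force: 42.1
```

The guard is on the floor (contact at −0.0107). I'll relax the push, open and retreat.

To row units: -0.0015 m is -0.03.

Request:
{"name": "move_tool", "arguments": {"segments": "0.01,0,0,-0.03,0;0.01,0,0,0,0;0.03,0,0,0,0;0.05,0,0,0,0;0.085,0,0,0,0;0.085,0,0,0,0;0.085,0,0,0,0"}}

```text
clock: 10.75
eef_pos: [0.4459, -0.0593, -0.011]
tcp_rot: [[0.058, 0.998, -0.0], [0.998, -0.058, 0.0], [0.0, -0.0, -1.0]]
force: [-0.1, -0.2, -1.3]
width: 0.0841
gripper_force: 0.0
```

Request:
{"name": "move_tool", "arguments": {"segments": "0.085,0,0,-0.4,0;0.085,0,0,-0.8,0;0.085,0,0,-1,0;0.085,0,0,-1,0;0.085,0,0,-1,0;0.085,0,0,0,0"}}

```text
clock: 11.35
eef_pos: [0.4504, -0.0611, 0.2067]
tcp_rot: [[0.058, 0.998, 0.013], [0.998, -0.058, -0.005], [-0.005, 0.013, -1.0]]
force: [0.1, -0.5, 0.7]
width: 0.0849
gripper_force: 0.0
```

```bash
python3 - <<'E'
from station import manip, cams, sensors, close_job
from h import *
c=cams.camera("top");np.savez("pics/top5.npz",**c)
w=cams.camera("wrist")
cv2.imwrite("pics/p4.png",np.hstack([cv2.resize(x["frame"][...,::-1],(400,300)) for x in (c,w)]))
E
```

```text
(no output)
```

View pics/p4.png

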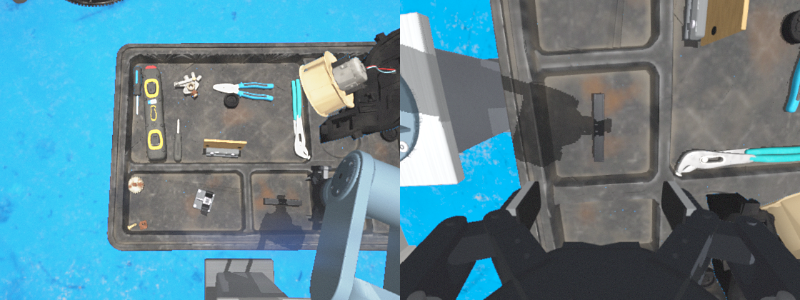

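The guard lies flat in the right-hand bay (wrist half (598,127)), free of the fingers. Now I move above the clip.

To row units: 0.0415 m is 0.83, -0.002 m is -0.04, 0.125 rad / 2 = 0.0625.

Request:
{"name": "move_tool", "arguments": {"segments": "0.085,0.83,-0.04,0,0;0.085,0.83,-0.04,0,0;0.085,0.83,-0.04,0,0;0.085,0.83,-0.04,0,0;0.085,0.83,-0.04,0,0;0.085,0.83,-0.03,0,0;0.085,0,0,0,0.0625;0.085,0,0,0,0.0625;0.085,0,0,0,0;0.085,0,0,0,0"}}

```text
clock: 12.45
eef_pos: [0.4479, 0.1897, 0.1975]
tcp_rot: [[0.3, 0.954, -0.003], [0.954, -0.3, -0.0], [-0.001, -0.003, -1.0]]
force: [-0.8, -0.3, 0.4]
width: 0.0846
gripper_force: 0.0
```

```bash
python3 snap.py w6
```

```text
[0.47  0.257 0.372] [[0.95, 0.29, 0.09], [-0.3, 0.92, 0.26], [-0.0, -0.28, 0.96]] 290.42714099870636 -0.0555876179979739
guard [486. 208.]
clip [281. 199.]
```

To row units: 0.03 m is 0.6, 0.02 m is 0.4.

Request:
{"name": "move_tool", "arguments": {"segments": "0.085,0,0,0.6,0;0.085,0,0,0.6,0;0.085,0,0,0.6,0;0.085,0,0,0.6,0;0.085,0,0,0.4,0;0.085,0,0,0.15,0;0.085,0,0,0,0;0.085,0,0,0,0"}}

```text
clock: 13.3
eef_pos: [0.4497, 0.1898, 0.0525]
tcp_rot: [[0.303, 0.953, 0.001], [0.953, -0.303, 0.0], [0.001, 0.001, -1.0]]
force: [0.4, -0.0, -0.2]
width: 0.0851
gripper_force: 0.0
```

```bash
python3 - <<'E'
from station import manip, cams, sensors, close_job
from h import *
d={n:cams.camera(n) for n in ("scene","wrist")}
a=cv2.resize(d["scene"]["frame"][170:270,290:390,::-1],(500,500),interpolation=cv2.INTER_CUBIC)
b=cv2.resize(d["wrist"]["frame"][100:350,200:350,::-1],(300,500))
cv2.imwrite("pics/p5.png",np.hstack([a,b]))
E
```

```text
(no output)
```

View pics/p5.png

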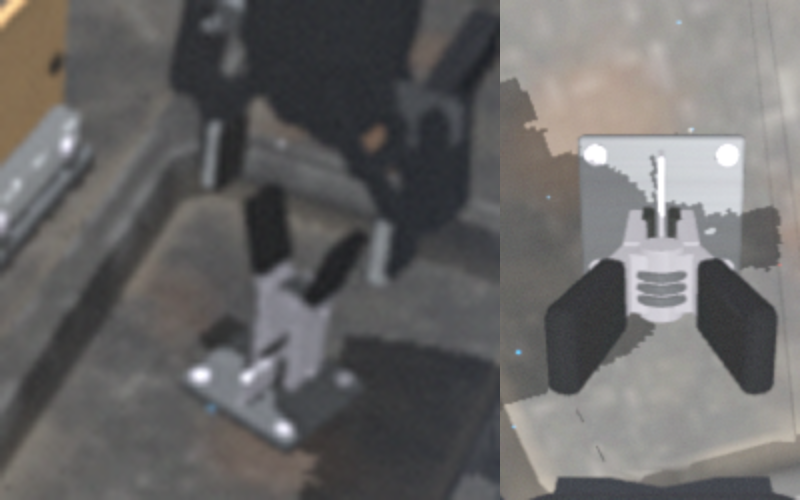

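The fingertips (230,185) and (380,280) sit only about 11 mm below the handle tops and are well centred. I'll go 12 mm lower and squeeze.

To row units: 0.012 m is 0.24.

Request:
{"name": "move_tool", "arguments": {"segments": "0.085,0,0,0.24,0;0.085,0,0,0,0;0.06,0,0,0,0;0.05,0,0,0,0;0.04,0,0,0,0;0.02,0,0,0,0;0.02,0,0,0,0;0.02,0,0,0,0;0.02,0,0,0,0;0.02,0,0,0,0", "squeeze": 60}}

```text
clock: 14.4
eef_pos: [0.4543, 0.1904, 0.0433]
tcp_rot: [[0.303, 0.953, 0.01], [0.953, -0.303, 0.001], [0.004, 0.01, -1.0]]
force: [3.5, -1.2, 14.4]
width: 0.0286
gripper_force: 61.4
```

Squeezed to the stop (28.6 mm; the guard's 18 mm also read about 1.8 mm low). I'll lift.

To row units: -0.03 m is -0.6, -0.025 m is -0.5.

Request:
{"name": "move_tool", "arguments": {"segments": "0.02,0,0,0,0;0.02,0,0,-0.1,0;0.02,0,0,-0.2,0;0.02,0,0,-0.4,0;0.02,0,0,-0.6,0;0.02,0,0,-0.6,0;0.02,0,0,-0.6,0;0.02,0,0,-0.5,0;0.02,0,0,0,0;0.02,0,0,0,0"}}

```text
clock: 15.4
eef_pos: [0.4485, 0.1899, 0.1894]
tcp_rot: [[0.303, 0.953, -0.0], [0.953, -0.303, 0.0], [0.0, -0.0, -1.0]]
force: [-0.5, 0.8, -1.1]
width: 0.0281
gripper_force: 59.4
```

```bash
python3 - <<'E'
from station import manip, cams, sensors, close_job
from h import *
d={n:cams.camera(n) for n in ("scene","wrist")}
for n,c in d.items(): np.savez(f"pics/{n}7.npz",**c)
a=cv2.resize(d["scene"]["frame"][130:230,290:390,::-1],(500,500),interpolation=cv2.INTER_CUBIC)
b=cv2.resize(d["wrist"]["frame"][100:350,200:350,::-1],(300,500))
cv2.imwrite("pics/p6.png",np.hstack([a,b]))
E
```

```text
(no output)
```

View pics/p6.png

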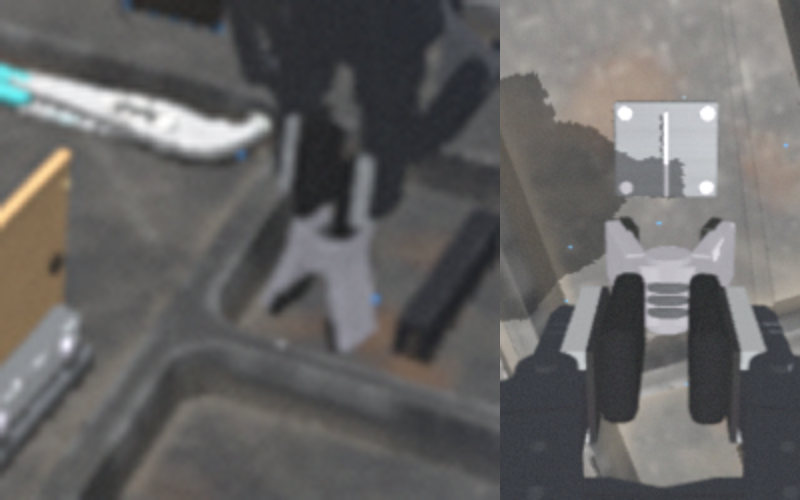

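The clip is held wide open with both handles parallel (scene crop: jaw ends near (272,305) and (345,350)). I'll check the jaw positions relative to the TCP.

Careful with the scale: shifts go in shares of 50 mm and turns go in shares of 2 rad. That gives: 0.027 m is 0.54, 0.025 m is 0.5, -0.125 rad / 2 = -0.0625.

Request:
{"name": "move_tool", "arguments": {"segments": "0.02,0,0,-0.4,0;0.02,0,0.5,0,0;0.02,0,0.54,0,0;0.02,0,0.54,0,0;0.02,0,0.54,0,0;0.02,0,0.54,0,0;0.02,0.034,0.54,0,0;0.02,0,0.54,0,0;0.02,0,0,0,-0.0625;0.02,0,0,0,-0.0625"}}

```text
clock: 16.5
eef_pos: [0.627, 0.1342, 0.2064]
tcp_rot: [[0.054, 0.999, -0.005], [0.999, -0.054, -0.0], [-0.0, -0.005, -1.0]]
force: [-0.5, -0.1, -2.0]
width: 0.0285
gripper_force: 59.5
```

Request:
{"name": "move_tool", "arguments": {"segments": "0.02,0,0,0,0;0.02,0,0,0,0"}}

```text
clock: 16.7
eef_pos: [0.6268, 0.1348, 0.2079]
tcp_rot: [[0.061, 0.998, -0.003], [0.998, -0.061, -0.0], [-0.0, -0.003, -1.0]]
force: [-0.0, -0.8, -1.0]
width: 0.0286
gripper_force: 59.5
```

```bash
python3 - <<'E'
from h import *
from station import manip, cams, sensors, close_job
S=load("pics/scene7.npz")
for z in (.150,.155,.16):
  for k in (-.0165,0,.0165):
    print(z,k,((proj(S,[.4485+.953*k,.1899-.303*k,z])-[290,130])*5).round(0))
d={n:cams.camera(n) for n in ("scene","wrist")}
for n,c in d.items(): np.savez(f"pics/{n}8.npz",**c)
a=cv2.resize(d["scene"]["frame"][110:210,240:340,::-1],(500,500),interpolation=cv2.INTER_CUBIC)
b=cv2.resize(d["wrist"]["frame"][100:350,200:350,::-1],(300,500))
cv2.imwrite("pics/p7.png",np.hstack([a,b]));print(sensors.observe()["eef_pos"])
E
```

```text
0.15 -0.0165 [348. 351.]
0.15 0 [318. 334.]
0.15 0.0165 [288. 318.]
0.155 -0.0165 [349. 342.]
0.155 0 [319. 325.]
0.155 0.0165 [289. 309.]
0.16 -0.0165 [351. 333.]
0.16 0 [320. 316.]
0.16 0.0165 [290. 300.]
[0.62712473 0.13490296 0.20879089]
```

View pics/p7.png

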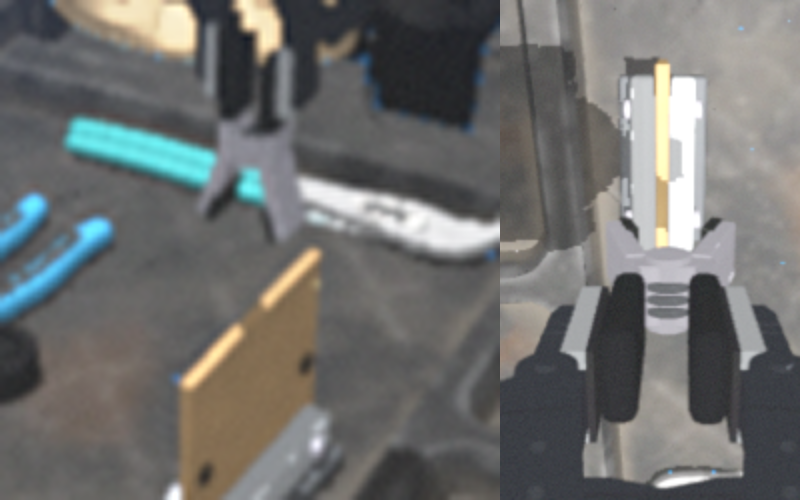

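```bash
python3 - <<'E'
from h import *
W=load("pics/wrist8.npz");tcp=np.array([.6270,.1348,.2083]);ty=np.array([.998,-.061,0]);tx=np.array([.061,.998,0])
px=lambda x,y:((x-500)/2+200-.25,y/2+100-.25)
print("cx",W["cx"])
def rep(n,q,z):
    p=onz(W,px(*q),z);print(n,p.round(4),"ty",round((p-tcp)@ty,4),"tx",round((p-tcp)@tx,4))
rep("card end",(662,64),.12);rep("card mid L",(657,180),.12);rep("card mid R",(669,180),.12);rep("card R245",(668,240),.12);rep("card L245",(656,240),.12)
rep("coil",(668,295),.224);rep("handles mid",((603+729)/2,390),.27)
rep("jawL out",(609,222),.175);rep("jawR out",(734,222),.175)
# scene: card top corners
S=load("pics/scene8.npz");s=lambda x,y:(x/5+240-.4,y/5+110-.4)
for q in [(182,375),(196,388),(303,252),(320,252)]: print("card corner",onz(S,s(*q),.12).round(4))
E
```

```text
cx 281.1583989666698
card end [0.63   0.1984 0.12  ] ty -0.0009 tx 0.0637
card mid L [0.6245 0.1464 0.12  ] ty -0.0032 tx 0.0114
card mid R [0.63  0.146 0.12 ] ty 0.0023 tx 0.0114
card R245 [0.6278 0.1168 0.12  ] ty 0.0019 tx -0.0179
card L245 [0.6221 0.1172 0.12  ] ty -0.0038 tx -0.0179
coil [0.6283 0.1346 0.224 ] ty 0.0013 tx -0.0002
handles mid [0.6275 0.132  0.27  ] ty 0.0007 tx -0.0027
jawL out [0.607  0.1437 0.175 ] ty -0.0205 tx 0.0077
jawR out [0.6537 0.1409 0.175 ] ty 0.0263 tx 0.0077
card corner [0.6364 0.1921 0.12  ]
card corner [0.6262 0.1981 0.12  ]
card corner [0.6285 0.0731 0.12  ]
card corner [0.6209 0.0692 0.12  ]
```

The card's mid-plane is about 1 mm toward −y of the tool and the clip about 2 mm toward +y. I'll shift by −2.5 mm and lower.

To row units: 0.015 m is 0.3, -0.0025 m is -0.05.

Request:
{"name": "move_tool", "arguments": {"segments": "0.02,0,-0.05,0,0;0.02,0,0,0.3,0;0.02,0,0,0.3,0;0.02,0,0,0.2,0;0.02,0,0,0.16,0;0.02,0,0,0.16,0;0.02,0,0,0.14,0;0.02,0,0,0.12,0;0.02,0,0,0,0;0.02,0,0,0,0"}}

```text
clock: 17.8
eef_pos: [0.6253, 0.135, 0.1407]
tcp_rot: [[0.058, 0.998, 0.0], [0.998, -0.058, -0.0], [-0.0, 0.0, -1.0]]
force: [-0.4, -0.1, -0.9]
width: 0.0284
gripper_force: 59.5
```

```bash
python3 - <<'E'
from station import manip, cams, sensors, close_job
from h import *
d={n:cams.camera(n) for n in ("scene","wrist")}
for n,c in d.items(): np.savez(f"pics/{n}9.npz",**c)
a=cv2.resize(d["scene"]["frame"][130:210,250:330,::-1],(500,500),interpolation=cv2.INTER_CUBIC)
b=cv2.resize(d["wrist"]["frame"][100:350,200:350,::-1],(300,500))
cv2.imwrite("pics/p8.png",np.hstack([a,b]))
s=sensors.observe();print(s["eef_pos"],s["force"],s["width"])
E
```

```text
[0.62555514 0.13498965 0.14121683] [ 0.61714599 -0.06877787 -1.10066598] 0.028220463896813174
```

View pics/p8.png

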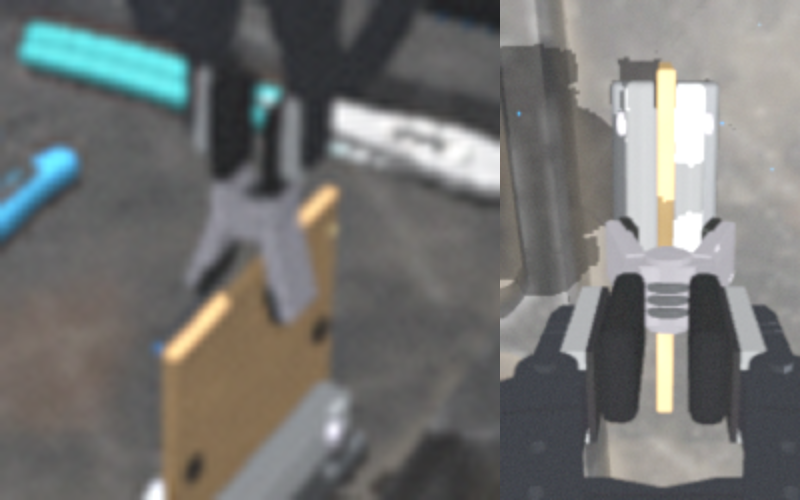

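The clip straddles the card at its middle, one jaw each side (scene crop: near jaw end (290,320)) and no contact force. I'll check the depth.

```bash
python3 - <<'E'
from h import *
S=load("pics/scene9.npz");W=load("pics/wrist9.npz")
for q,xs in [((290,320),(.606,.609,.612)),((195,285),(.640,.643,.646))]:
    e,d=ray(S,(q[0]/6.25+250-.4,q[1]/6.25+130-.4))
    for x in xs: print(q,(e+d*(x-e[0])/d[0]).round(4))
tcp=np.array([.6254,.135,.1410]);ty=np.array([.998,-.059,0])
px=lambda x,y:((x-500)/2+200-.25,y/2+100-.25)
for n,q,z in [("cardL",(656,220),.12),("cardR",(674,220),.12),("cardL2",(657,390),.12),("cardR2",(672,390),.12),("coil",(668,295),.157),("jawL",(606,222),.108),("jawR",(735,222),.108)]:
    p=onz(W,px(*q),z);print(n,p.round(4),round((p-tcp)@ty,4))
E
```

```text
(290, 320) [0.606  0.1459 0.1109]
(290, 320) [0.609  0.139  0.1053]
(290, 320) [0.612  0.1321 0.0998]
(195, 285) [0.64   0.1596 0.125 ]
(195, 285) [0.643  0.1534 0.12  ]
(195, 285) [0.646  0.1471 0.115 ]
cardL [0.6236 0.1472 0.12  ] -0.0025
cardR [0.6299 0.1468 0.12  ] 0.0038
cardL2 [0.6197 0.0789 0.12  ] -0.0023
cardR2 [0.6255 0.0785 0.12  ] 0.0035
coil [0.6268 0.1348 0.157 ] 0.0014
jawL [0.6045 0.1439 0.108 ] -0.0213
jawR [0.6526 0.1411 0.108 ] 0.0268
```

To row units: 0.003 m is 0.06, 0.002 m is 0.04.

Request:
{"name": "move_tool", "arguments": {"segments": "0.02,0,-0.02,0.06,0;0.02,0,0,0.06,0;0.02,0,0,0.04,0;0.02,0,0,0,0;0.02,0,0,0,0;0.02,0,0,0,0"}}

```text
clock: 18.5
eef_pos: [0.6242, 0.135, 0.1327]
tcp_rot: [[0.058, 0.998, 0.0], [0.998, -0.058, -0.0], [-0.0, 0.0, -1.0]]
force: [0.9, 0.1, -0.3]
width: 0.0284
gripper_force: 59.5
```

```bash
python3 - <<'E'
from station import manip, cams, sensors, close_job
from h import *
d={n:cams.camera(n) for n in ("scene","wrist")}
a=cv2.resize(d["scene"]["frame"][130:210,250:330,::-1],(500,500),interpolation=cv2.INTER_CUBIC)
b=cv2.resize(d["wrist"]["frame"][100:350,200:350,::-1],(300,500))
cv2.imwrite("pics/p9.png",np.hstack([a,b]))
s=sensors.observe();print(s["eef_pos"],s["force"],s["torque"],s["width"],s["gripper_force"])
E
```

```text
[0.62422902 0.13503537 0.1327291 ] [-0.08795481  0.15840706 -0.50576526] [-0.01769706 -0.00089497 -0.00896146] 0.028643370008781283 59.4825679063797
```

No contact force and the squeeze is firm, so I'm handing in.

```bash
python3 -c "
from station import manip, cams, sensors, close_job
print(close_job())"
```

```text
the job is handed in; nothing more can be done
None
```

I handed the job in at about 18.6 s: the guard is laid in the right-hand bay, and the clip is held squeezed over the middle of the card's edge with no contact force reading; no verdict came back, and I viewed 13 pictures, over your limit of 10.

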